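# Put three radio valves back into their own sockets

## Robot

A 7-joint arm with a two-finger parallel gripper is mounted at the origin on the work surface. World frame = base frame: x ahead of the robot, y to its left, z up, the work surface at z = 0. Lengths are in m, angles in rad, forces in N, time in s.
With the tool pointing down it reaches from about 0.4 to 0.85 m from the base axis. Payload 10.4 kg.
Tool frame: the origin (TCP) lies between the finger pads; the fingertips stand 22 mm ahead of it and the grasp point (between the pads) lies 3 mm ahead of it; z points along the fingers, y is the line along which they close (so a half turn about z gives the same grasp; the last joint's range is limited). The gripper opens to 85 mm and grips with 20 to 120 N. Pads are 22 mm wide; open, the fingers measure 114 mm over their backs; the gripper's body (76 mm by 85 mm) begins 54 mm behind the grasp point. The pads swing forward as they close: fully open they stand 13 mm farther back than shut.
Start: joints at [-1.339, 0.332, -0.065, 1.46, 0.022, 1.35, -0.088], TCP at [0.158, 0.605, 0.253] pointing down, gripper open.
Joint ranges: [-2.6, 2.6], [-0.5, 2.12], [-1.47, 1.34], [0.16, 2.42], [-1.27, 4.41], [0.06, 2.06], [-2.6, 2.6]. Speed limits (rad/s): [2.22, 2.22, 2.79, 2.79, 3.14, 3.14, 3.14].

## Interface

Orientations are given as a unit quaternion [x, y, z, w].
In Python, from workcell import manip, camera, ticket, boxes_of, outline_of gives the robot as it stands.
- The arm moves only by the tool carry_out, never from a script. Its argument "deltas" is a list of rows, each a list of 5 numbers: the shift along the tool's x, y, z as a fraction of full scale, then the turn about the tool's z as a fraction of full scale, then the opening, from -1 (shut) to 1 (fully open), so that 0 is half open. In form: [[tx, ty, tz, spin, gripper], ...]. A call has 1 to 20 rows; each row is the pose to reach, as a shift and turn from the pose commanded when the call began, along the tool's axes at that moment; what a row does not reach only later rows make up. Full scale, the value 1, is 150 mm for a shift and 30 degrees for a turn. A row lasts 1/8 s, in which the tool goes at most 62.5 mm and 10.7 degrees, less where a joint would pass 70% of its speed; a pose out of reach is approached as far as the arm can. A call with a number of a shift or a turn outside -1 to 1 is refused whole. A call with a gripper value outside its range is refused whole. The fingers move at their own pace and stop on an object; "force" is the grip in N (left out, the last holds). Time passes only in rows, so rows that repeat a pose let the fingers close. It gives the time, the measured TCP pose, the force, the opening and the grip force at its end, in the units of the state.
- manip.get_obs(): the state, without advancing time (a new reading comes with each control period).
- camera(name): name is "scene" or "top"; returns a dict with "img" (400x640x3 uint8, red, green, blue), "depth" (400x640 float32, m along the optical axis (not along the pixel's ray), 0 where there is no reading), "vertical_fov" (degrees; the focal length in pixels is half the picture's height over the tangent of half this angle, whatever the lens; pixels are square), "cx", "cy" (the principal point, pixels), "R" (3x3) and "t" (3): a world point X has camera coordinates R X + t. Camera axes: x right, y down, z forward; pixel columns grow to the right and rows downward; lengths in m; the calibration is good to about 2 mm. A picture is of the moment at which its call begins.
- ticket.hand_in(): hands the job in; it is judged then, once.
Trained networks look in a picture, given as the dict that the camera call returned (one of the last four; its "shot" number tells which), for a name from the list of things; names that differ only in an ending like _2 or _b are one class to them, and where a whole thing is asked for, a point or a joint stands for the part that bears it (a point fixed in the world has none). Each returns a list of dicts, best first, with "conf" (0 to 1); they miss things now and then, are a little off and sometimes report something else, mostly with a low value. They report only what shows in the picture. A call takes as long as a camera call.
- boxes_of(query, picture): "position" ([x, y, z] in m, in world coordinates, good to about 4 mm: the middle of the surface that is visible of it).
- outline_of(query, picture): "region" (400x640 bool, what is visible of it).
The state is a dict: "clock": time; "joint_pos": joint angles; "joint_velocities": joint speeds; "tau": joint torques, N m; "position": TCP position; "ee_rot": TCP orientation; "ft_force": force on the tool from outside, world axes, zero at the start; "torque": the same for the moment, N m; "grip_width": opening from 0.0 (shut) to 1.0 (fully open); "grasp_force": force on a finger pad.
Only numpy, scipy, OpenCV 4.12 (cv2) and the standard library are available. Lean on these libraries where they do the work, as an engineer would, in place of code of your own. Each camera call takes 0.05 s, during which the arm holds its last target. There are 200 camera calls.

## Task

The three valves stand in each other's sockets: move the big shouldered glass valve to the power supply (the grey chassis with the transformer), the slim straight glass valve to the meter case, and the short metal valve to the board with the copper coil. Use the empty large hole of the wooden rack as the waiting place, and leave it empty again at the end; never stand, drop or lay a valve on the bench. Each valve must stand upright, right down in its hole and let go, and the lid, the crystal and the reel in front stay where they are.

Things in the scene. Friction and masses are not known exactly. Their poses are not given: they have to be found in the camera images.
- big_mid (a point): The big valve: shouldered glass bulb on a brown bakelite base, 110 mm tall, 36 mm wide at the base (0 to 26 mm up), bulb 48 mm wide and straight-sided from 42 to 72 mm up. About 90 g, upright. The origin is on its axis half-way up (55 mm above its underside); z points up along the valve.
- slim_mid (a point): The slim valve: straight glass tube with a small metal cap on top and a brown base, 98 mm tall in all, base 33 mm wide (0 to 24 mm up), glass 29 mm wide from 24 to 88 mm up. About 60 g, upright. The origin is on its axis half-way up (49 mm above its underside); z points up along the valve.
- short_mid (a point): The short valve: dark metal can, 70 mm tall, brown base 36 mm wide (0 to 14 mm up), can 33 mm wide from 14 mm to the top. About 70 g, upright. The origin is on its axis half-way up (35 mm above its underside); z points up along the valve.
- supply_hole (a point): Power supply: grey chassis with a transformer. Fixed, 90 mm wide (y), from 45 mm behind (-x) to 105 mm ahead (+x) of its round hole (52 wide, 10 deep). Origin: centre of the hole's flat floor, 35 mm above the bench (rim 45); z up. Transformer 47 to 103 mm ahead of the origin, 49 mm above the rim. Holds the short valve at the start.
- meter_hole (a point): Meter case: bare steel case with a round glass-faced meter. Fixed, 90 mm wide (y), from 45 mm behind (-x) to 105 mm ahead (+x) of its round hole (52 wide, 10 deep). Origin: centre of the hole's flat floor, 45 mm above the bench (rim 55); z up. Meter 47 to 103 mm ahead of the origin, 38 mm above the rim. Holds the big valve at the start.
- board_hole (a point): Coil board: brown wooden board with a lying copper coil. Fixed, 90 mm wide (y), from 45 mm behind (-x) to 105 mm ahead (+x) of its round hole (52 wide, 10 deep). Origin: centre of the hole's flat floor, 22 mm above the bench (rim 32); z up. Coil 47 to 103 mm ahead of the origin, 42 mm above the rim. Holds the slim valve at the start.
- rack_hole (a point): Valve rack: pale wooden block with a large hole and some small ones. Fixed, 90 mm wide (y), from 45 mm behind (-x) to 105 mm ahead (+x) of its round hole (52 wide, 10 deep). Origin: centre of the hole's flat floor, 30 mm above the bench (rim 40); z up. Three miniature glass valves 47 to 103 mm ahead of the origin, 36 mm above the rim. Large hole empty at the start.
- lid: Bystander: brown bakelite carton lid lying open side up, loose, 75 x 55 x 20 mm. Origin at the centre of its underside.
- crystal: Bystander: small flat brass crystal holder with two pins, loose, 22 x 30 x 15 mm. Origin at the centre of its underside.
- reel: Bystander: small steel wire reel lying flat, loose, 48 mm wide, 26 mm high. Origin at the centre of its underside.

How it is judged:
On the way:
1. one of the valves stands in the large hole of the rack (((horizontal distance between big_mid and rack_hole below 0.014 m and z of big_mid in the frame of rack_hole between 0.051 and 0.059 m and angle between big_mid's own z axis and vertical below 0.1 rad) or (horizontal distance between slim_mid and rack_hole below 0.014 m and z of slim_mid in the frame of rack_hole between 0.045 and 0.053 m and angle between slim_mid's own z axis and vertical below 0.1 rad) or (horizontal distance between short_mid and rack_hole below 0.014 m and z of short_mid in the frame of rack_hole between 0.031 and 0.039 m and angle between short_mid's own z axis and vertical below 0.1 rad))), for 0.2 s.
At the end, for the whole second after the job is handed in: Big valve in the power supply's hole, slim one in the meter case's, short one in the coil board's: each within 14 mm of the hole's centre, underside within 4 mm of the hole's floor, tilted under 0.1 rad, under 0.02 m/s. So the rack's large hole is empty (horizontal distance between big_mid and supply_hole below 0.014 m and z of big_mid in the frame of supply_hole between 0.051 and 0.059 m and angle between each of big_mid, slim_mid, short_mid's own z axis and vertical below 0.1 rad and linear speed of each of big, slim, short below 0.02 m/s and horizontal distance between slim_mid and meter_hole below 0.014 m and z of slim_mid in the frame of meter_hole between 0.045 and 0.053 m and horizontal distance between short_mid and board_hole below 0.014 m and z of short_mid in the frame of board_hole between 0.031 and 0.039 m); the robot touches nothing.
It fails at once if a valve is tipped by more than 40 degrees (angle between any of big_mid, slim_mid, short_mid's own z axis and vertical above 0.7 rad).
It fails at once if a valve is put down on, or falls to, the bench (height (world z) of big_mid below 0.067 m or height (world z) of slim_mid below 0.061 m or height (world z) of short_mid below 0.047 m).
It fails at once if the lid, the crystal or the reel is shifted by more than 25 mm (distance of any of lid, crystal, reel from where it was at the start of the episode above 0.025 m).
It also fails if it takes over 118 s, if anything falls off the work surface, if the arm or the gripper's body presses on something with over 40 N, if the wrist force passes 120 N, or if a joint passes its speed limit or range.

## Working session

There is one attempt and no reset: what is moved stays moved. The work goes in short steps, Python scripts to look and compute and a tool call to move; the robot and the scene stay as the last step left them, time stands still between calls to the robot, and variables do not carry over. Pictures are saved under pics/ and viewed, at most 14 in all, crops included, and the job is handed in when it is done.

Besides the shell and the picture viewer there is one more tool, called by a JSON object that holds its "name" and its "arguments". carry_out: Moves the arm, as the interface text tells. Its arguments: {"type":"object","properties":{"deltas":{"type":"array","items":{"type":"array","items":{"type":"number"}}},"force":{"type":"number"}},"required":["deltas"]}

```bash
mkdir -p pics
python3 - <<'E'
from workcell import manip,camera,boxes_of
import cv2
o=manip.get_obs();print({k:o[k] for k in('clock','position','ee_rot','grip_width')})
for n in('top','scene'):
    p=camera(n);cv2.imwrite(f'pics/{n}0.png',p['img'][:,:,::-1])
    print(n,p['R'],p['t'],p['vertical_fov'],p['cx'],p['cy'])
    for q in('big_mid','slim_mid','short_mid','lid','crystal','reel','supply_hole','rack_hole','meter_hole','board_hole'):
        print(q,[(r['position'],round(r['conf'],2)) for r in boxes_of(q,p)[:2]])
E
```

```text
{'clock': 0.0, 'position': array([0.15744176, 0.60449216, 0.25253169]), 'ee_rot': array([ 1.27050126e-01,  9.91896052e-01, -6.96367467e-04, -5.85829740e-05]), 'grip_width': 0.9986572821897456}
top [[-2.28537369e-02 -9.99738660e-01  5.63714519e-04]
 [-9.99090994e-01  2.28186285e-02 -3.60068887e-02]
 [ 3.59846155e-02 -1.38609406e-03 -9.99351383e-01]] [0.00716765 0.46646289 0.89401257] 54.26688879041063 313.5192548012959 198.76733618739433
big_mid [([0.5673, -0.1034, 0.1324], 0.76)]
slim_mid [([0.5623, 0.3005, 0.096], 0.56)]
short_mid [([0.578, 0.1242, 0.1013], 0.73)]
lid [([0.375, -0.1677, 0.0048], 0.8)]
crystal [([0.3723, 0.2296, 0.0134], 0.7)]
reel [([0.3899, -0.0077, 0.0266], 0.74)]
supply_hole [([0.6147, 0.1355, 0.045], 0.87)]
rack_hole [([0.5699, -0.3365, 0.0408], 0.87), ([0.5676, -0.1026, 0.1317], 0.69)]
meter_hole [([0.6091, -0.1138, 0.0567], 0.82)]
board_hole [([0.5992, 0.2897, 0.029], 0.57)]
scene [[ 0.23345287  0.9722844   0.01275967]
 [ 0.66644205 -0.15043481 -0.73022213]
 [-0.70806408  0.17897603 -0.68309065]] [-0.10407739 -0.25363944  1.33706748] 55.02255625334077 321.6918326770619 201.85880627248872
big_mid [([0.5895, -0.115, 0.1195], 0.96), ([0.3891, -0.0035, 0.0271], 0.62)]
slim_mid [([0.5765, 0.3058, 0.0759], 0.72)]
short_mid [([0.5891, 0.1262, 0.0853], 0.9), ([0.6057, -0.3445, 0.0401], 0.26)]
lid [([0.3741, -0.1724, 0.0055], 0.89)]
crystal []
reel [([0.392, -0.0068, 0.0284], 0.57)]
supply_hole [([0.654, 0.1193, 0.0421], 0.9)]
rack_hole [([0.6043, -0.3417, 0.042], 0.62)]
meter_hole [([0.6592, -0.1264, 0.0561], 0.8)]
board_hole [([0.6375, 0.2789, 0.0354], 0.76)]
```

View pics/top0.png

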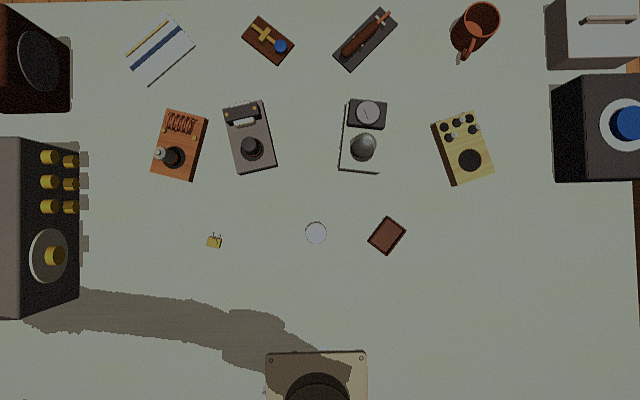

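View pics/scene0.png

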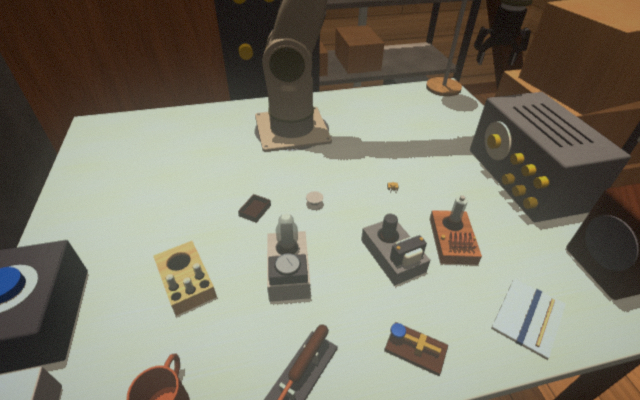

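The top picture shows, left to right, the coil board (180,145) with the slim valve, the supply (250,140) with the short valve, the meter case (362,140) with the big valve, and the rack (463,148) with its empty hole at (470,160). The lid, crystal and reel lie at rows 230–240. I'll fit rectangles and valve axes from depth next.

```bash
cat > h.py <<'E'
import numpy as np,cv2
from scipy.optimize import least_squares
from workcell import manip,camera
def cloud(p):
    d=p['depth'];f=200/np.tan(np.radians(p['vertical_fov']/2))
    v,u=np.nonzero(d>0);z=d[v,u]
    c=np.c_[(u-p['cx'])/f*z,(v-p['cy'])/f*z,z]
    return (c-p['t'])@p['R']
def axis(P,c,z0,z1,r,rad=.04):
    Q=P[(np.hypot(*(P[:,:2]-c).T)<rad)&(P[:,2]>z0)&(P[:,2]<z1)][:,:2]
    s=least_squares(lambda a:np.hypot(*(Q-a).T)-r,Q.mean(0),loss='soft_l1',f_scale=.002)
    return s.x,len(Q),np.sqrt(np.mean(s.fun**2))
E
python3 - <<'E'
from h import *
T=cloud(camera('top'));S=cloud(camera('scene'))
F=dict(supply=(.045,.60,.128),meter=(.055,.60,-.112),board=(.032,.59,.295),rack=(.04,.60,-.34))
for n,(rim,x,y) in F.items():
    out=[]
    for nm,P in(('T',T),('S',S),('TS',np.r_[T,S])):
        near=np.hypot(P[:,0]-x,P[:,1]-y)<.115
        Q=P[near&(abs(P[:,2]-rim)<.004)]
        r=cv2.minAreaRect((Q[:,:2]*1000).astype(np.float32))
        b=cv2.boxPoints(r);
        print(n,nm,len(Q),np.round(r[0],1),np.round(r[1],1),round(r[2],1),'medz',round(float(np.median(Q[:,2])),4))
V=dict(big=(.57,-.108,.045,.099+.0,.115,.024),slim=(.565,.30,.022,.05,.105,.0145),short=(.58,.125,.035,.055,.10,.0165))
for n,(x,y,fl,z0,z1,r) in V.items():
    if n=='big': z0,z1=.045+.044,.045+.072
    P=np.r_[T,S]
    for nm,P in(('T',T),('S',S),('TS',P)):
        print(n,nm,axis(P,(x,y),z0,z1,r))
    Q=T[np.hypot(T[:,0]-x,T[:,1]-y)<.04]; zt=Q[:,2].max();W=Q[Q[:,2]>zt-.006]
    print(' top',zt,W.mean(0),len(W))
E
```

```text
supply T 1489 [608.6 137.7] [150.4  90.5] 12.1 medz 0.0461
supply S 913 [606.8 136.6] [153.8  92.3] 11.7 medz 0.0467
supply TS 2402 [607.  136.7] [154.4  92.3] 11.7 medz 0.0463
meter T 1196 [ 600.4 -115.8] [ 90.3 149.8] 82.2 medz 0.0561
meter S 681 [ 599.7 -116.6] [ 89.3 152. ] 82.3 medz 0.0568
meter TS 1877 [ 599.8 -115.9] [ 90.8 152. ] 82.3 medz 0.0564
board T 1660 [597.2 302.6] [ 92.  150.1] 74.7 medz 0.0331
board S 1040 [594.5 301.4] [ 92.3 155.3] 74.3 medz 0.0337
board TS 2700 [594.5 301.9] [ 94.4 155.1] 74.9 medz 0.0333
rack T 2042 [ 573.9 -345.5] [149.9  93.1] 17.8 medz 0.0411
rack S 1662 [ 572. -346.] [152.8  90. ] 17.6 medz 0.0419
rack TS 3704 [ 572.2 -346. ] [153.3  93.1] 17.8 medz 0.0415
big T (array([ 0.57366864, -0.11016023]), 52, np.float64(0.00022094785377527282))
big S (array([ 0.57060445, -0.11088537]), 189, np.float64(0.0007744882867908532))
big TS (array([ 0.57100597, -0.11094145]), 241, np.float64(0.001126073421816429))
 top 0.15954200565750642 [ 0.57263439 -0.10986306  0.15591727] 99
slim T (array([0.56644412, 0.31399535]), 123, np.float64(0.0004948813209379718))
slim S (array([0.56397313, 0.31286486]), 204, np.float64(0.0011673875095332804))
slim TS (array([0.56496488, 0.31371761]), 327, np.float64(0.0012838083134349436))
 top 0.12311537095703606 [0.5657103  0.31250009 0.12048565] 31
short T (array([0.58139975, 0.12966256]), 68, np.float64(0.0002775880800047312))
short S (array([0.57847249, 0.12854483]), 182, np.float64(0.0008920981599014612))
short TS (array([0.5793155 , 0.12933039]), 250, np.float64(0.001276526918490532))
 top 0.1096967086977973 [0.58052077 0.12912471 0.10613412] 159
```

```bash
cat >> h.py <<'E'
def go(*wps):
    """print per-call legs: shift (units of 150mm) & spin (units of 30deg) in the current tool axes to each (x,y,z,yaw_deg)"""
    from scipy.spatial.transform import Rotation as R
    o=manip.get_obs();M=R.from_quat(o['ee_rot']).as_matrix();p=np.array(o['position'])
    yaw=np.degrees(np.arctan2(M[1,1],M[0,1]))-90
    print('t',round(float(o['clock']),2),'pos',np.round(p,4),'yaw',round(yaw,1),'w',round(float(o['grip_width']),3),'gf',o['grasp_force'],'tilt',round(float(M[2,2]),4))
    for w in wps:
        d=M.T@(np.array(w[:3])-p)/.15
        print('  ->',w,'shift',np.round(d,3),'spin',round(-(w[3]-yaw)/30,3))
E
python3 -c "
from h import *
go((.2,.42,.28,-14.6),(.3,.22,.28,-7.7),(.47,.02,.28,-7.7),(.572,-.1105,.28,-7.7))"
```

```text
t 1.2 pos [0.1576 0.6048 0.2534] yaw -14.6 w 1.002 gf 0.0 tilt -1.0
  -> (0.2, 0.42, 0.28, -14.6) shift [-0.584 -1.121 -0.178] spin 0.0
  -> (0.3, 0.22, 0.28, -7.7) shift [-1.566 -2.243 -0.178] spin -0.23
  -> (0.47, 0.02, 0.28, -7.7) shift [-2.998 -3.248 -0.178] spin -0.23
  -> (0.572, -0.1105, 0.28, -7.7) shift [-3.876 -3.918 -0.178] spin -0.23
```

{"name": "carry_out", "arguments": {"deltas": [[-0.2,-0.35,-0.1,0,1],[-0.4,-0.7,-0.2,0,1],[-0.6,-1,-0.2,0,1],[-0.6,-1,-0.2,0,1]]}}

```text
clock: 1.7
position: [0.2089, 0.4341, 0.2842]
ee_rot: [0.129, 0.992, 0.001, 0.0]
ft_force: [-0.2, 0.9, 0.5]
grip_width: 1.001
grasp_force: 0.0
```

{"name": "carry_out", "arguments": {"deltas": [[-0.4,-0.2,0,0,1],[-0.7,-0.5,0,0,1],[-1,-0.8,0,0,1],[-1,-0.8,0,0,1]]}}

```text
clock: 2.2
position: [0.3238, 0.2803, 0.2837]
ee_rot: [0.13, 0.992, 0.0, 0.0]
ft_force: [0.3, 1.0, 0.8]
grip_width: 0.999
grasp_force: 0.0
```

{"name": "carry_out", "arguments": {"deltas": [[-0.35,-0.3,0,-0.1,1],[-0.7,-0.6,0,-0.23,1],[-1,-0.9,0,-0.23,1],[-1,-0.9,0,-0.23,1]]}}

```text
clock: 2.7
position: [0.4344, 0.1123, 0.2836]
ee_rot: [0.069, 0.998, -0.0, 0.0]
ft_force: [-0.4, 2.2, 0.3]
grip_width: 0.997
grasp_force: 0.0
```

```bash
python3 -c "
from h import *
go((.572,-.1105,.26,-7.7),(.572,-.1105,.11,-7.7))"
```

```text
t 2.7 pos [0.4344 0.1123 0.2836] yaw -7.9 w 0.997 gf 0.0 tilt -1.0
  -> (0.572, -0.1105, 0.26, -7.7) shift [-1.113 -1.344  0.158] spin -0.008
  -> (0.572, -0.1105, 0.11, -7.7) shift [-1.112 -1.344  1.158] spin -0.008
```

{"name": "carry_out", "arguments": {"deltas": [[-0.3,-0.35,0,0,1],[-0.6,-0.7,0,0,1],[-0.9,-1,0,0,1],[-0.9,-1,0,0,1],[-0.9,-1,0,0,1]]}}

```text
clock: 3.32
position: [0.5469, -0.0509, 0.2827]
ee_rot: [0.067, 0.998, -0.0, -0.001]
ft_force: [0.4, 0.1, 0.2]
grip_width: 1.001
grasp_force: 0.0
```

```bash
python3 -c "
from h import *
go((.572,-.1105,.26,-7.7),(.572,-.1105,.11,-7.7))"
```

```text
t 3.33 pos [ 0.5469 -0.0509  0.2827] yaw -7.7 w 1.001 gf 0.0 tilt -1.0
  -> (0.572, -0.1105, 0.26, -7.7) shift [-0.219 -0.371  0.151] spin 0.001
  -> (0.572, -0.1105, 0.11, -7.7) shift [-0.22  -0.37   1.151] spin 0.001
```

{"name": "carry_out", "arguments": {"deltas": [[-0.22,-0.37,0.1,0,1],[-0.22,-0.37,0.1,0,1],[-0.22,-0.37,0.4,0,1],[-0.22,-0.37,0.6,0,1],[-0.22,-0.37,0.6,0,1]]}}

```text
clock: 3.95
position: [0.5706, -0.1084, 0.1916]
ee_rot: [0.066, 0.998, 0.001, -0.002]
ft_force: [0.1, 0.3, 0.1]
grip_width: 1.0
grasp_force: 0.0
```

```bash
python3 -c "
from h import *
go((.572,-.1105,.26,-7.7),(.572,-.1105,.11,-7.7))
P=camera('scene');cv2.imwrite('pics/a.png',cv2.resize(P['img'][100:320,180:440,::-1],None,fx=2.5,fy=2.5))"
```

```text
t 3.95 pos [ 0.5706 -0.1084  0.1916] yaw -7.5 w 1.0 gf 0.0 tilt -1.0
  -> (0.572, -0.1105, 0.26, -7.7) shift [-0.009 -0.012 -0.456] spin 0.006
  -> (0.572, -0.1105, 0.11, -7.7) shift [-0.013 -0.013  0.544] spin 0.006
```

View pics/a.png

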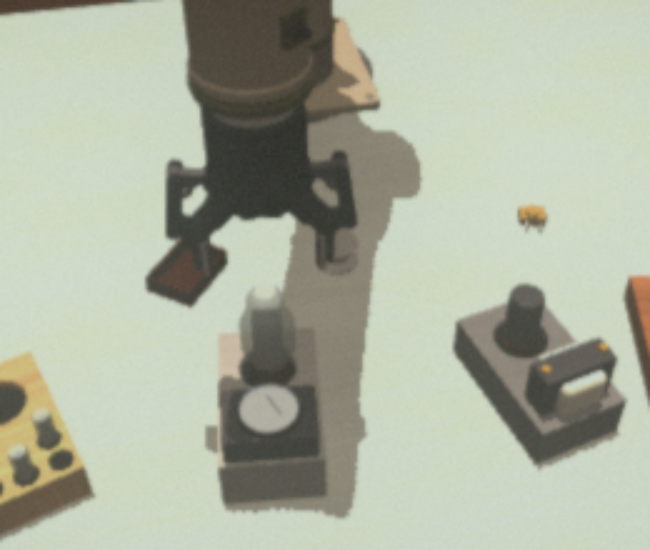

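The gripper's fingers (205 and 325) straddle the valve (266), above the meter case. I'll descend and grip.

{"name": "carry_out", "arguments": {"deltas": [[-0.01,-0.01,0.2,0,1],[-0.01,-0.01,0.4,0,1],[-0.01,-0.01,0.53,0,1],[-0.01,-0.01,0.53,0,1],[-0.01,-0.01,0.53,0,0.3],[-0.01,-0.01,0.53,0,-0.2],[-0.01,-0.01,0.53,0,-0.6],[-0.01,-0.01,0.53,0,-0.6],[-0.01,-0.01,0.53,0,-0.6],[-0.01,-0.01,0.53,0,-0.6]], "force": 35}}

```text
clock: 5.25
position: [0.574, -0.1131, 0.1152]
ee_rot: [0.067, 0.998, 0.0, 0.001]
ft_force: [-0.4, 1.3, 5.8]
grip_width: 0.554
grasp_force: 35.2
```

{"name": "carry_out", "arguments": {"deltas": [[0,0,-0.1,0,-0.6],[0,0,-0.3,0,-0.6],[0,0,-0.6,0,-0.6],[0,0,-0.9,0,-0.6],[0,0,-0.9,0,-0.6]]}}

```text
clock: 5.88
position: [0.5745, -0.1141, 0.2532]
ee_rot: [0.067, 0.998, 0.0, 0.003]
ft_force: [0.6, 0.1, -1.8]
grip_width: 0.554
grasp_force: 36.2
```

```bash
python3 -c "
from h import *
go((.57,-.19,.24,5),(.5444,-.355,.24,17.7))
P=camera('scene');cv2.imwrite('pics/b.png',cv2.resize(P['img'][100:320,180:440,::-1],None,fx=2.5,fy=2.5))"
```

```text
t 5.88 pos [ 0.5745 -0.1141  0.2532] yaw -7.7 w 0.554 gf 36.20288539939793 tilt -1.0
  -> (0.57, -0.19, 0.24, 5) shift [-0.038 -0.506  0.088] spin -0.425
  -> (0.5444, -0.355, 0.24, 17.7) shift [-0.017 -1.619  0.087] spin -0.848
```

View pics/b.png

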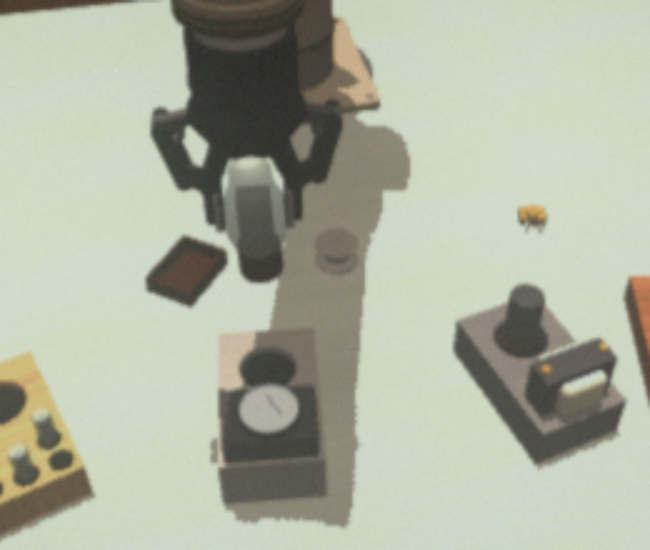

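The big valve hangs upright between the pads at (255,215) and the meter's hole is free. On to the rack.

{"name": "carry_out", "arguments": {"deltas": [[0,-0.2,0,-0.15,-0.6],[0,-0.5,0,-0.4,-0.6],[0,-0.8,0,-0.7,-0.6],[0,-1,0,-0.85,-0.6],[0,-1,0,-0.85,-0.6]]}}

```text
clock: 6.55
position: [0.5511, -0.2648, 0.2478]
ee_rot: [-0.153, 0.988, -0.0, -0.001]
ft_force: [0.1, 0.6, -1.1]
grip_width: 0.549
grasp_force: 36.2
```

```bash
python3 -c "
from h import *
go((.5444,-.355,.24,17.7),(.5444,-.355,.1,17.7))"
```

```text
t 6.55 pos [ 0.5511 -0.2648  0.2478] yaw 17.5 w 0.549 gf 36.24040992173832 tilt -1.0
  -> (0.5444, -0.355, 0.24, 17.7) shift [ 0.224 -0.56   0.053] spin -0.005
  -> (0.5444, -0.355, 0.1, 17.7) shift [ 0.222 -0.56   0.986] spin -0.005
```

{"name": "carry_out", "arguments": {"deltas": [[0.1,-0.25,0,0,-0.6],[0.22,-0.56,0,0,-0.6],[0.22,-0.56,0,0,-0.6],[0.22,-0.56,0.2,0,-0.6],[0.22,-0.56,0.5,0,-0.6],[0.22,-0.56,0.5,0,-0.6]]}}

```text
clock: 7.3
position: [0.5462, -0.3489, 0.1701]
ee_rot: [-0.155, 0.988, 0.003, -0.003]
ft_force: [0.4, -0.1, -0.7]
grip_width: 0.554
grasp_force: 36.6
```

```bash
python3 -c "
from h import *
go((.5444,-.355,.1,17.7))
P=camera('top');T=cloud(P);S=camera('scene');C=cloud(S)
for z0,z1,r in((.118,.146,.024),):
  for X in(T,C):
    try: print(axis(X,(.5444,-.355),z0,z1,r,.027))
    except Exception as e: print(e)
cv2.imwrite('pics/c.png',cv2.resize(S['img'][140:340,100:330,::-1],None,fx=2.5,fy=2.5))"
```

```text
t 7.3 pos [ 0.5462 -0.3489  0.1701] yaw 17.9 w 0.554 gf 36.56331412639702 tilt -1.0
  -> (0.5444, -0.355, 0.1, 17.7) shift [ 0.022 -0.038  0.467] spin 0.006
(array([ 0.55001425, -0.35149041]), 12, np.float64(0.0014163228874153567))
(array([ 0.53794888, -0.35185085]), 133, np.float64(0.0020924448596410803))
```

View pics/c.png

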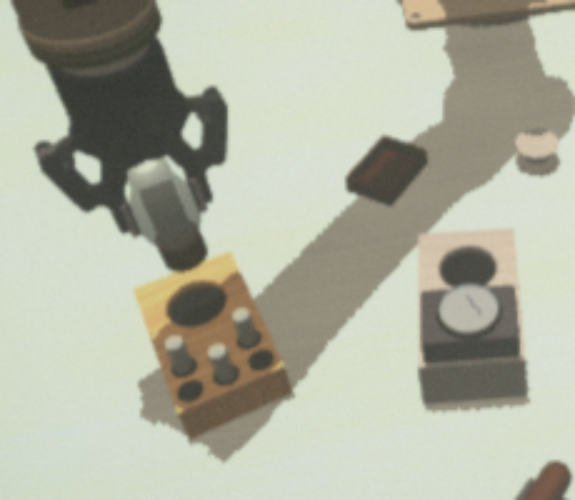

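The valve (165,215) is upright and above the rack's hole (197,303 in this crop, lower down along the view). I'll descend to just above the rim and then check.

{"name": "carry_out", "arguments": {"deltas": [[0.02,-0.03,0,0,-0.6],[0.02,-0.03,0.15,0,-0.6],[0.02,-0.03,0.32,0,-0.6],[0.02,-0.03,0.32,0,-0.6],[0.02,-0.03,0.32,0,-0.6]]}}

```text
clock: 8.02
position: [0.5464, -0.3579, 0.1276]
ee_rot: [-0.155, 0.988, -0.001, 0.001]
ft_force: [0.4, 0.3, -1.5]
grip_width: 0.546
grasp_force: 36.6
```

```bash
python3 -c "
from h import *
go((.5444,-.355,.1,17.7))"
```

```text
t 8.03 pos [ 0.5464 -0.3579  0.1276] yaw 17.8 w 0.546 gf 36.57562529202551 tilt -1.0
  -> (0.5444, -0.355, 0.1, 17.7) shift [0.007 0.023 0.184] spin 0.003
```

{"name": "carry_out", "arguments": {"deltas": [[0.01,0.02,0.05,0,-0.6],[0.01,0.02,0.1,0,-0.6],[0.01,0.02,0.15,0,-0.6],[0.01,0.02,0.18,0,-0.6],[0.01,0.02,0.18,0,-0.6],[0.01,0.02,0.18,0,-0.6]]}}

```text
clock: 8.78
position: [0.544, -0.3545, 0.1001]
ee_rot: [-0.155, 0.988, 0.0, 0.001]
ft_force: [-3.7, 4.9, 12.9]
grip_width: 0.547
grasp_force: 38.0
```

{"name": "carry_out", "arguments": {"deltas": [[0,0,-0.01,0,0.3],[0,0,-0.01,0,1],[0,0,-0.01,0,1],[0,0,-0.01,0,1],[0,0,-0.3,0,1],[0,0,-0.6,0,1],[0,0,-0.9,0,1],[0,0,-0.9,0,1]]}}

```text
clock: 9.78
position: [0.5446, -0.356, 0.2378]
ee_rot: [-0.155, 0.988, -0.002, 0.003]
ft_force: [-0.3, 0.8, -0.9]
grip_width: 0.999
grasp_force: 0.0
```

```bash
python3 -c "
from h import *
go((.53,-.2,.25,-2),(.5655,.3135,.25,-15.4))
S=camera('scene');C=cloud(S)
print(axis(C,(.5444,-.355),.076,.1,.024,.03))
cv2.imwrite('pics/d.png',cv2.resize(S['img'][140:340,100:330,::-1],None,fx=2.5,fy=2.5))"
```

```text
t 9.78 pos [ 0.5446 -0.356   0.2378] yaw 17.8 w 0.999 gf 0.0 tilt -1.0
  -> (0.53, -0.2, 0.25, -2) shift [-0.225  1.019 -0.085] spin 0.66
  -> (0.5655, 0.3135, 0.25, -15.4) shift [-1.496  4.207 -0.093] spin 1.106
(array([ 0.54017055, -0.35293729]), 182, np.float64(0.0008614014537850789))
```

View pics/d.png

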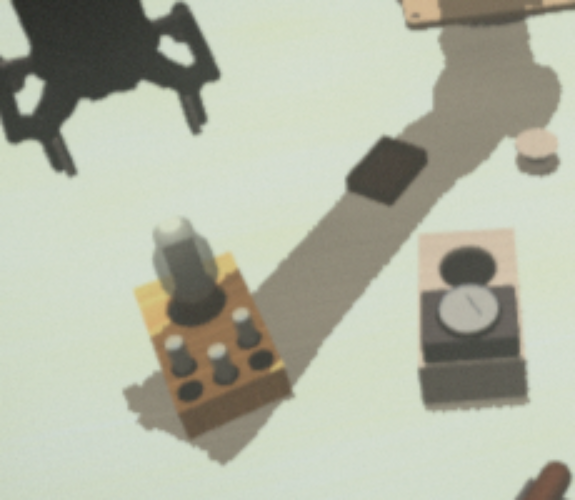

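The big valve stands upright in the rack's hole (185,265). Next is the slim valve.

{"name": "carry_out", "arguments": {"deltas": [[-0.1,0.35,0,0.3,1],[-0.2,0.7,0,0.6,1],[-0.3,1,0,0.9,1],[-0.3,1,0,1,1]]}}

```text
clock: 10.32
position: [0.5408, -0.1929, 0.2321]
ee_rot: [0.105, 0.995, 0.001, -0.001]
ft_force: [-0.0, -0.6, 1.0]
grip_width: 1.002
grasp_force: 0.0
```

```bash
python3 -c "
from h import *
go((.5655,.3135,.25,-15.4))"
```

```text
t 10.32 pos [ 0.5408 -0.1929  0.2321] yaw -12.0 w 1.002 gf 0.0 tilt -1.0
  -> (0.5655, 0.3135, 0.25, -15.4) shift [ 0.541  3.337 -0.111] spin 0.113
```

{"name": "carry_out", "arguments": {"deltas": [[0.05,0.35,0,0.1,1],[0.1,0.7,0,0.1,1],[0.16,1,0,0.1,1],[0.16,1,0,0.1,1]]}}

```text
clock: 10.82
position: [0.5482, -0.0418, 0.2322]
ee_rot: [0.129, 0.992, 0.0, -0.001]
ft_force: [-0.5, -0.1, 0.5]
grip_width: 1.004
grasp_force: 0.0
```

{"name": "carry_out", "arguments": {"deltas": [[0.05,0.35,0,0,1],[0.1,0.7,0,0,1],[0.16,1,0,0,1],[0.16,1,0,0,1]]}}

```text
clock: 11.32
position: [0.5642, 0.1081, 0.2322]
ee_rot: [0.13, 0.992, -0.0, -0.001]
ft_force: [0.6, -1.0, -0.1]
grip_width: 1.0
grasp_force: 0.0
```

{"name": "carry_out", "arguments": {"deltas": [[0.05,0.35,0,0,1],[0.1,0.7,0,0,1],[0.16,1,0,0,1],[0.16,1,0,0,1],[0.16,1,0,0,1]]}}

```text
clock: 11.95
position: [0.5814, 0.2534, 0.233]
ee_rot: [0.133, 0.991, -0.001, -0.0]
ft_force: [0.7, 0.2, 0.6]
grip_width: 0.999
grasp_force: 0.0
```

```bash
python3 -c "
from h import *
go((.5655,.3135,.20,-15.4),(.5655,.3135,.083,-15.4))"
```

```text
t 11.95 pos [0.5814 0.2534 0.233 ] yaw -15.3 w 0.999 gf 0.0 tilt -1.0
  -> (0.5655, 0.3135, 0.2, -15.4) shift [0.208 0.359 0.219] spin 0.003
  -> (0.5655, 0.3135, 0.083, -15.4) shift [0.208 0.36  0.999] spin 0.003
```

{"name": "carry_out", "arguments": {"deltas": [[0.2,0.36,0,0,1],[0.2,0.36,0,0,1],[0.2,0.36,0.2,0,1],[0.2,0.36,0.5,0,1],[0.2,0.36,0.5,0,1],[0.2,0.36,0.5,0,1]]}}

```text
clock: 12.7
position: [0.5673, 0.3146, 0.1606]
ee_rot: [0.133, 0.991, 0.0, 0.001]
ft_force: [0.2, -0.0, 0.8]
grip_width: 0.999
grasp_force: 0.0
```

```bash
python3 -c "
from h import *
go((.5655,.3135,.083,-15.4))"
```

```text
t 12.7 pos [0.5673 0.3146 0.1606] yaw -15.3 w 0.999 gf 0.0 tilt -1.0
  -> (0.5655, 0.3135, 0.083, -15.4) shift [ 0.01  -0.011  0.518] spin 0.004
```

{"name": "carry_out", "arguments": {"deltas": [[0.01,-0.01,0.2,0,1],[0.01,-0.01,0.4,0,1],[0.01,-0.01,0.52,0,1],[0.01,-0.01,0.52,0,1],[0.01,-0.01,0.52,0,0.3],[0.01,-0.01,0.52,0,-0.3],[0.01,-0.01,0.52,0,-0.8],[0.01,-0.01,0.52,0,-0.8],[0.01,-0.01,0.52,0,-0.8],[0.01,-0.01,0.52,0,-0.8],[0.01,-0.01,0.52,0,-0.8]], "force": 35}}

```text
clock: 14.08
position: [0.5646, 0.3147, 0.0813]
ee_rot: [0.132, 0.991, 0.0, 0.0]
ft_force: [-0.5, -0.7, 5.3]
grip_width: 0.331
grasp_force: 36.1
```

{"name": "carry_out", "arguments": {"deltas": [[0,0,-0.1,0,-0.8],[0,0,-0.3,0,-0.8],[0,0,-0.6,0,-0.8],[0,0,-0.9,0,-0.8],[0,0,-1,0,-0.8],[0,0,-1,0,-0.8]]}}

```text
clock: 14.82
position: [0.5645, 0.3147, 0.2316]
ee_rot: [0.132, 0.991, 0.001, 0.0]
ft_force: [-0.2, 0.7, -1.4]
grip_width: 0.331
grasp_force: 35.9
```

```bash
python3 -c "
from h import *
go((.5705,-.112,.235,-7.7))
S=camera('scene');C=cloud(S)
cv2.imwrite('pics/e.png',cv2.resize(S['img'][100:320,340:580,::-1],None,fx=2.5,fy=2.5))"
```

```text
t 14.82 pos [0.5645 0.3147 0.2316] yaw -15.2 w 0.331 gf 35.8630245923996 tilt -1.0
  -> (0.5705, -0.112, 0.235, -7.7) shift [-0.784 -2.735 -0.025] spin -0.25
```

View pics/e.png

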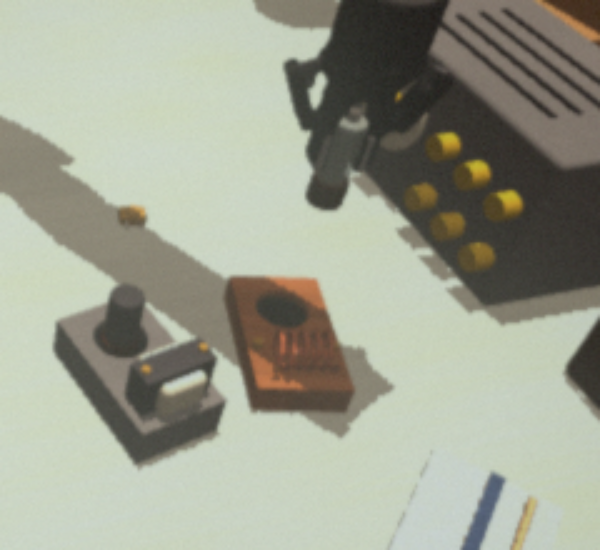

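The slim valve hangs upright in the grip (345,150) and the board's hole (283,310) is free. On to the meter case.

{"name": "carry_out", "arguments": {"deltas": [[-0.1,-0.3,0,-0.1,-0.8],[-0.2,-0.6,0,-0.25,-0.8],[-0.28,-0.95,0,-0.25,-0.8],[-0.28,-0.95,0,-0.25,-0.8]]}}

```text
clock: 15.38
position: [0.5673, 0.1602, 0.2293]
ee_rot: [0.071, 0.997, -0.001, -0.001]
ft_force: [0.2, 0.5, -0.9]
grip_width: 0.33
grasp_force: 35.8
```

{"name": "carry_out", "arguments": {"deltas": [[-0.05,-0.3,0,0,-0.8],[-0.1,-0.6,0,0,-0.8],[-0.15,-0.95,0,0,-0.8],[-0.15,-0.95,0,0,-0.8],[-0.15,-0.95,0,0,-0.8]]}}

```text
clock: 16.0
position: [0.5703, 0.0228, 0.2295]
ee_rot: [0.067, 0.998, -0.0, -0.001]
ft_force: [0.6, 0.5, -0.6]
grip_width: 0.33
grasp_force: 35.8
```

```bash
python3 -c "
from h import *
go((.5705,-.112,.235,-7.7))"
```

```text
t 16.0 pos [0.5703 0.0228 0.2295] yaw -7.7 w 0.33 gf 35.79489469528198 tilt -1.0
  -> (0.5705, -0.112, 0.235, -7.7) shift [-0.121 -0.89  -0.037] spin 0.001
```

Next I move above the hole, then lower until the underside is about 15 mm above the rim (TCP ≈ 0.13).

{"name": "carry_out", "arguments": {"deltas": [[-0.04,-0.3,0,0,-0.8],[-0.08,-0.6,0,0,-0.8],[-0.12,-0.89,0,0,-0.8],[-0.12,-0.89,0,0,-0.8],[-0.12,-0.89,0.2,0,-0.8],[-0.12,-0.89,0.5,0,-0.8],[-0.12,-0.89,0.65,0,-0.8],[-0.12,-0.89,0.65,0,-0.8],[-0.12,-0.89,0.65,0,-0.8]]}}

```text
clock: 17.12
position: [0.5714, -0.1118, 0.1341]
ee_rot: [0.066, 0.998, 0.0, 0.0]
ft_force: [0.6, 0.2, -0.2]
grip_width: 0.326
grasp_force: 35.8
```

```bash
python3 -c "
from h import *
go((.5705,-.112,.104,-7.7))"
```

```text
t 17.12 pos [ 0.5714 -0.1118  0.1341] yaw -7.6 w 0.326 gf 35.79182267189026 tilt -1.0
  -> (0.5705, -0.112, 0.104, -7.7) shift [ 0.006 -0.002  0.201] spin 0.003
```

{"name": "carry_out", "arguments": {"deltas": [[0,0,0.05,0,-0.8],[0,0,0.1,0,-0.8],[0,0,0.15,0,-0.8],[0,0,0.2,0,-0.8],[0,0,0.2,0,-0.8],[0,0,0.2,0,-0.8]]}}

```text
clock: 17.88
position: [0.571, -0.1133, 0.1034]
ee_rot: [0.067, 0.998, -0.0, 0.0]
ft_force: [0.1, -1.0, 2.1]
grip_width: 0.335
grasp_force: 35.7
```

{"name": "carry_out", "arguments": {"deltas": [[0,0,0.01,0,-0.2],[0,0,0,0,0.5],[0,0,0,0,1],[0,0,0,0,1],[0,0,0,0,1],[0,0,-0.3,0,1],[0,0,-0.6,0,1],[0,0,-0.9,0,1],[0,0,-0.9,0,1]]}}

```text
clock: 19.0
position: [0.5723, -0.1134, 0.242]
ee_rot: [0.067, 0.998, 0.0, 0.003]
ft_force: [0.2, 0.2, -0.5]
grip_width: 1.001
grasp_force: 0.0
```

```bash
python3 -c "
from h import *
go((.58,.1293,.2,11.9))
S=camera('scene');C=cloud(S)
print(axis(C,(.5705,-.112),.075,.128,.0145,.03))
cv2.imwrite('pics/f.png',cv2.resize(S['img'][140:340,180:410,::-1],None,fx=2.5,fy=2.5))"
```

```text
t 19.0 pos [ 0.5723 -0.1134  0.242 ] yaw -7.7 w 1.001 gf 0.0 tilt -1.0
  -> (0.58, 0.1293, 0.2, 11.9) shift [0.168 1.61  0.28 ] spin -0.654
(array([ 0.57026536, -0.11365137]), 205, np.float64(0.0008024783355784034))
```

View pics/f.png

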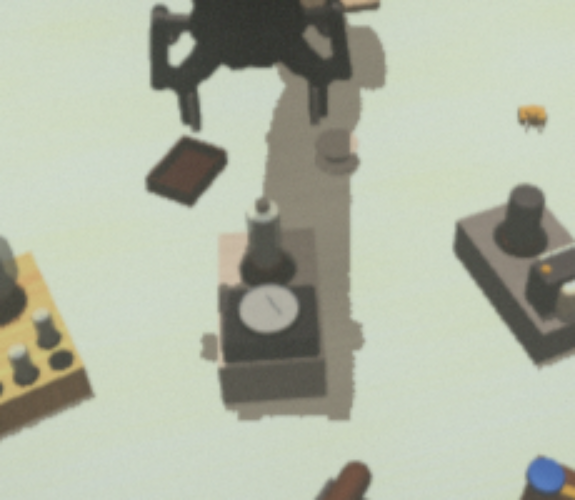

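The slim valve stands upright in the meter's hole (265,240), axis at (0.570,-0.114). Next is the short valve.

{"name": "carry_out", "arguments": {"deltas": [[0.05,0.3,0,-0.2,1],[0.1,0.6,0,-0.5,1],[0.1,0.95,0,-0.65,1],[0.1,1,0,-0.65,1],[0.1,1,0,-0.65,1]]}}

```text
clock: 19.68
position: [0.5755, 0.0378, 0.2371]
ee_rot: [-0.103, 0.995, -0.0, -0.001]
ft_force: [-0.5, -1.3, 0.5]
grip_width: 1.0
grasp_force: 0.0
```

```bash
python3 -c "
from h import *
go((.58,.1293,.2,11.9))"
```

```text
t 19.68 pos [0.5755 0.0378 0.2371] yaw 11.8 w 1.0 gf 0.0 tilt -1.0
  -> (0.58, 0.1293, 0.2, 11.9) shift [-0.155  0.591  0.247] spin -0.003
```

{"name": "carry_out", "arguments": {"deltas": [[-0.08,0.3,0,0,1],[-0.15,0.59,0,0,1],[-0.15,0.59,0,0,1],[-0.15,0.59,0.2,0,1],[-0.15,0.59,0.5,0,1],[-0.15,0.59,0.6,0,1],[-0.15,0.59,0.6,0,1]]}}

```text
clock: 20.55
position: [0.5797, 0.1275, 0.148]
ee_rot: [-0.102, 0.995, -0.0, -0.001]
ft_force: [-1.1, 0.2, 0.2]
grip_width: 1.0
grasp_force: 0.0
```

```bash
python3 -c "
from h import *
go((.58,.1293,.088,11.9))"
```

```text
t 20.55 pos [0.5797 0.1275 0.148 ] yaw 11.7 w 1.0 gf 0.0 tilt -1.0
  -> (0.58, 0.1293, 0.088, 11.9) shift [-0.005  0.011  0.4  ] spin -0.007
```

{"name": "carry_out", "arguments": {"deltas": [[0,0.01,0.2,0,1],[0,0.01,0.4,0,1],[0,0.01,0.4,0,1],[0,0.01,0.4,0,1],[0,0.01,0.4,0,0.3],[0,0.01,0.4,0,-0.3],[0,0.01,0.4,0,-0.7],[0,0.01,0.4,0,-0.7],[0,0.01,0.4,0,-0.7],[0,0.01,0.4,0,-0.7],[0,0.01,0.4,0,-0.7]], "force": 35}}

```text
clock: 21.92
position: [0.5798, 0.1305, 0.0888]
ee_rot: [-0.103, 0.995, 0.0, 0.0]
ft_force: [-1.5, -0.6, 5.1]
grip_width: 0.377
grasp_force: 34.4
```

{"name": "carry_out", "arguments": {"deltas": [[0,0,-0.1,0,-0.7],[0,0,-0.3,0,-0.7],[0,0,-0.6,0,-0.7],[0,0,-0.8,0,-0.7],[0,0,-0.8,0,-0.7],[0,0,-0.8,0,-0.7]]}}

```text
clock: 22.68
position: [0.5791, 0.1304, 0.2078]
ee_rot: [-0.103, 0.995, 0.0, -0.0]
ft_force: [-0.2, 0.3, -1.3]
grip_width: 0.374
grasp_force: 34.8
```

```bash
python3 -c "
from h import *
go((.567,.31,.19,-15.4))
S=camera('scene')
cv2.imwrite('pics/g.png',cv2.resize(S['img'][100:320,340:580,::-1],None,fx=2.5,fy=2.5))"
```

```text
t 22.68 pos [0.5791 0.1304 0.2078] yaw 11.8 w 0.374 gf 34.84243333339691 tilt -1.0
  -> (0.567, 0.31, 0.19, -15.4) shift [-0.166  1.189  0.119] spin 0.907
```

View pics/g.png

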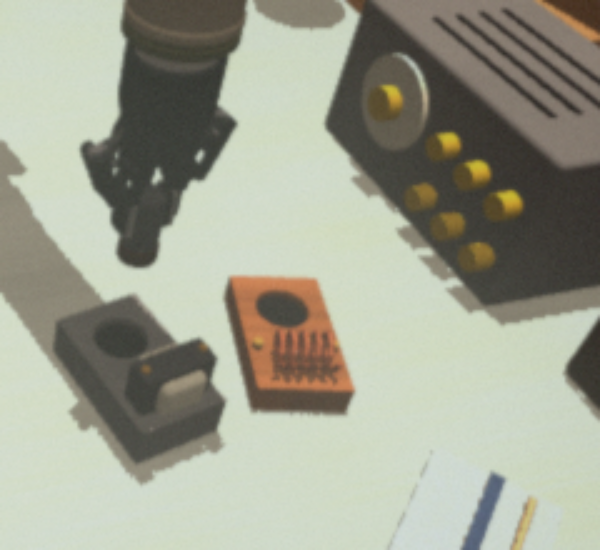

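The short valve is held (145,220) and the supply hole (120,338) is free. On to the board.

{"name": "carry_out", "arguments": {"deltas": [[0,0.3,0,0.3,-0.7],[-0.1,0.6,0,0.6,-0.7],[-0.16,0.95,0,0.9,-0.7],[-0.16,1,0,0.9,-0.7],[-0.16,1,0,0.9,-0.7]]}}

```text
clock: 23.35
position: [0.5718, 0.2821, 0.2071]
ee_rot: [0.131, 0.991, -0.001, -0.001]
ft_force: [0.6, -0.4, -1.3]
grip_width: 0.374
grasp_force: 34.9
```

```bash
python3 -c "
from h import *
go((.567,.31,.19,-15.4),(.567,.31,.106,-15.4))"
```

```text
t 23.35 pos [0.5718 0.2821 0.2071] yaw -15.1 w 0.374 gf 34.94005858898163 tilt -1.0
  -> (0.567, 0.31, 0.19, -15.4) shift [0.079 0.172 0.114] spin 0.011
  -> (0.567, 0.31, 0.106, -15.4) shift [0.078 0.173 0.674] spin 0.011
```

{"name": "carry_out", "arguments": {"deltas": [[0.08,0.17,0,0,-0.7],[0.08,0.17,0,0,-0.7],[0.08,0.17,0.2,0,-0.7],[0.08,0.17,0.5,0,-0.7],[0.08,0.17,0.67,0,-0.7],[0.08,0.17,0.67,0,-0.7],[0.08,0.17,0.67,0,-0.7]]}}

```text
clock: 24.22
position: [0.5685, 0.3091, 0.1093]
ee_rot: [0.133, 0.991, 0.0, 0.001]
ft_force: [-0.7, 0.5, -0.7]
grip_width: 0.377
grasp_force: 35.0
```

```bash
python3 -c "
from h import *
go((.567,.31,.0755,-15.4))"
```

```text
t 24.23 pos [0.5685 0.3091 0.1093] yaw -15.3 w 0.377 gf 34.999478459358215 tilt -1.0
  -> (0.567, 0.31, 0.0755, -15.4) shift [0.012 0.003 0.225] spin 0.005
```

{"name": "carry_out", "arguments": {"deltas": [[0.01,0,0.05,0,-0.7],[0.01,0,0.1,0,-0.7],[0.01,0,0.15,0,-0.7],[0.01,0,0.2,0,-0.7],[0.01,0,0.22,0,-0.7],[0.01,0,0.22,0,-0.7],[0.01,0,0.22,0,-0.7]]}}

```text
clock: 25.1
position: [0.5661, 0.3102, 0.0758]
ee_rot: [0.132, 0.991, 0.0, -0.0]
ft_force: [-4.7, -2.2, 10.4]
grip_width: 0.377
grasp_force: 36.0
```

{"name": "carry_out", "arguments": {"deltas": [[0,0,0,0,-0.1],[0,0,0,0,0.5],[0,0,0,0,1],[0,0,0,0,1],[0,0,0,0,1],[0,0,-0.3,0,1],[0,0,-0.6,0,1],[0,0,-1,0,1],[0,0,-1,0,1],[0,0,-1,0,1]]}}

```text
clock: 26.35
position: [0.5658, 0.3103, 0.2245]
ee_rot: [0.132, 0.991, 0.0, -0.0]
ft_force: [0.2, -0.3, -1.1]
grip_width: 0.998
grasp_force: 0.0
```

```bash
python3 -c "
from h import *
go((.542,-.353,.25,17.7))
S=camera('scene');C=cloud(S);Q=C[np.hypot(C[:,0]-.567,C[:,1]-.31)<.03]
print(axis(C,(.567,.31),.042,.088,.0165,.03),np.percentile(Q[:,2],98))
cv2.imwrite('pics/i.png',cv2.resize(S['img'][100:320,340:580,::-1],None,fx=2.5,fy=2.5))"
```

```text
t 26.35 pos [0.5658 0.3103 0.2245] yaw -15.2 w 0.998 gf 0.0 tilt -1.0
  -> (0.542, -0.353, 0.25, 17.7) shift [-1.006 -4.309 -0.171] spin -1.097
(array([0.56442256, 0.30963838]), 197, np.float64(0.0010861709372487261)) 0.5027817981401422
```

View pics/i.png

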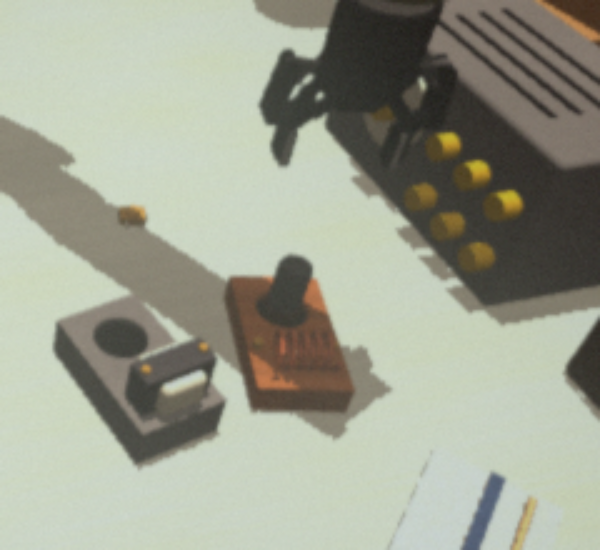

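The short valve stands upright in the board (290,290). Now back to the rack for the big valve.

{"name": "carry_out", "arguments": {"deltas": [[-0.1,-0.35,-0.1,0,1],[-0.2,-0.7,-0.15,0,1],[-0.25,-1,-0.15,0,1],[-0.25,-1,-0.15,0,1]]}}

```text
clock: 26.9
position: [0.5627, 0.151, 0.2464]
ee_rot: [0.135, 0.991, -0.001, -0.001]
ft_force: [-0.1, 0.9, 0.1]
grip_width: 0.999
grasp_force: 0.0
```

{"name": "carry_out", "arguments": {"deltas": [[-0.1,-0.35,0,0,1],[-0.2,-0.7,0,0,1],[-0.25,-1,0,0,1],[-0.25,-1,0,0,1]]}}

```text
clock: 27.4
position: [0.5591, -0.0025, 0.2464]
ee_rot: [0.135, 0.991, -0.001, -0.001]
ft_force: [-0.2, 0.8, 0.5]
grip_width: 1.0
grasp_force: 0.0
```

{"name": "carry_out", "arguments": {"deltas": [[-0.1,-0.35,0,-0.3,1],[-0.2,-0.7,0,-0.6,1],[-0.25,-1,0,-0.9,1],[-0.25,-1,0,-1,1]]}}

```text
clock: 27.9
position: [0.5558, -0.1564, 0.2463]
ee_rot: [-0.128, 0.992, -0.0, -0.001]
ft_force: [0.3, 0.2, -0.6]
grip_width: 1.0
grasp_force: 0.0
```

```bash
python3 -c "
from h import *
go((.542,-.353,.25,17.7))"
```

```text
t 27.9 pos [ 0.5558 -0.1564  0.2463] yaw 14.7 w 1.0 gf 0.0 tilt -1.0
  -> (0.542, -0.353, 0.25, 17.7) shift [ 0.422 -1.244 -0.023] spin -0.099
```

{"name": "carry_out", "arguments": {"deltas": [[0.1,-0.3,0,-0.1,1],[0.2,-0.65,0,-0.1,1],[0.34,-1,0,-0.1,1],[0.34,-1,0,-0.1,1],[0.34,-1,0,-0.1,1]]}}

```text
clock: 28.52
position: [0.5463, -0.3099, 0.246]
ee_rot: [-0.155, 0.988, 0.001, -0.001]
ft_force: [0.1, 0.4, 0.3]
grip_width: 0.999
grasp_force: 0.0
```

```bash
python3 -c "
from h import *
go((.542,-.353,.185,17.7))"
```

```text
t 28.52 pos [ 0.5463 -0.3099  0.246 ] yaw 17.9 w 0.999 gf 0.0 tilt -1.0
  -> (0.542, -0.353, 0.185, 17.7) shift [ 0.115 -0.265  0.406] spin 0.006
```

{"name": "carry_out", "arguments": {"deltas": [[0.11,-0.26,0,0,1],[0.11,-0.26,0,0,1],[0.11,-0.26,0.2,0,1],[0.11,-0.26,0.4,0,1],[0.11,-0.26,0.4,0,1],[0.11,-0.26,0.4,0,1]]}}

```text
clock: 29.28
position: [0.5429, -0.3527, 0.1884]
ee_rot: [-0.156, 0.988, -0.0, 0.001]
ft_force: [-0.8, -0.2, 0.9]
grip_width: 0.997
grasp_force: 0.0
```

```bash
python3 -c "
from h import *
go((.543,-.3545,.100,17.7))"
```

```text
t 29.27 pos [ 0.5429 -0.3527  0.1884] yaw 17.9 w 0.997 gf 0.0 tilt -1.0
  -> (0.543, -0.3545, 0.1, 17.7) shift [ 0.003 -0.011  0.589] spin 0.007
```

{"name": "carry_out", "arguments": {"deltas": [[0,-0.01,0.2,0,1],[0,-0.01,0.4,0,1],[0,-0.01,0.58,0,1],[0,-0.01,0.58,0,1],[0,-0.01,0.58,0,1],[0,-0.01,0.58,0,0.3],[0,-0.01,0.58,0,-0.2],[0,-0.01,0.58,0,-0.6],[0,-0.01,0.58,0,-0.6],[0,-0.01,0.58,0,-0.6],[0,-0.01,0.58,0,-0.6]], "force": 35}}

```text
clock: 30.65
position: [0.5429, -0.355, 0.1014]
ee_rot: [-0.155, 0.988, -0.0, 0.001]
ft_force: [-2.0, 2.0, 7.1]
grip_width: 0.553
grasp_force: 35.1
```

{"name": "carry_out", "arguments": {"deltas": [[0,0,-0.1,0,-0.6],[0,0,-0.3,0,-0.6],[0,0,-0.6,0,-0.6],[0,0,-0.9,0,-0.6],[0,0,-1,0,-0.6],[0,0,-1,0,-0.6]]}}

```text
clock: 31.4
position: [0.5425, -0.3553, 0.2512]
ee_rot: [-0.155, 0.988, -0.0, 0.001]
ft_force: [-0.3, 0.3, -1.5]
grip_width: 0.55
grasp_force: 36.2
```

```bash
python3 -c "
from h import *
go((.5785,.131,.26,11.9))"
```

```text
t 31.4 pos [ 0.5425 -0.3553  0.2512] yaw 17.8 w 0.55 gf 36.19131733838003 tilt -1.0
  -> (0.5785, 0.131, 0.26, 11.9) shift [-1.22   3.013 -0.06 ] spin 0.197
```

{"name": "carry_out", "arguments": {"deltas": [[-0.1,0.3,-0.1,0.1,-0.6],[-0.25,0.65,-0.1,0.2,-0.6],[-0.4,1,-0.1,0.2,-0.6],[-0.4,1,-0.1,0.2,-0.6]]}}

```text
clock: 31.9
position: [0.5542, -0.1876, 0.2632]
ee_rot: [-0.107, 0.994, 0.002, -0.001]
ft_force: [0.4, -1.3, -0.7]
grip_width: 0.551
grasp_force: 36.4
```

{"name": "carry_out", "arguments": {"deltas": [[-0.1,0.3,0,0,-0.6],[-0.2,0.65,0,0,-0.6],[-0.3,1,0,0,-0.6],[-0.3,1,0,0,-0.6]]}}

```text
clock: 32.4
position: [0.5666, -0.0328, 0.2633]
ee_rot: [-0.107, 0.994, 0.001, -0.001]
ft_force: [-0.7, -1.1, -1.4]
grip_width: 0.553
grasp_force: 36.4
```

{"name": "carry_out", "arguments": {"deltas": [[-0.1,0.3,0,0,-0.6],[-0.2,0.6,0,0,-0.6],[-0.3,0.9,0,0,-0.6],[-0.3,0.9,0,0,-0.6],[-0.3,0.9,0,0,-0.6]]}}

```text
clock: 33.02
position: [0.5832, 0.1016, 0.2642]
ee_rot: [-0.102, 0.995, -0.001, -0.001]
ft_force: [-0.8, -0.8, -1.0]
grip_width: 0.55
grasp_force: 36.5
```

```bash
python3 -c "
from h import *
go((.5785,.131,.14,11.9))"
```

```text
t 33.02 pos [0.5832 0.1016 0.2642] yaw 11.7 w 0.55 gf 36.45819997647777 tilt -1.0
  -> (0.5785, 0.131, 0.14, 11.9) shift [-0.01   0.199  0.827] spin -0.006
```

{"name": "carry_out", "arguments": {"deltas": [[-0.01,0.2,0,0,-0.6],[-0.01,0.2,0,0,-0.6],[-0.01,0.2,0.2,0,-0.6],[-0.01,0.2,0.5,0,-0.6],[-0.01,0.2,0.82,0,-0.6],[-0.01,0.2,0.82,0,-0.6],[-0.01,0.2,0.82,0,-0.6]]}}

```text
clock: 33.9
position: [0.5798, 0.1321, 0.1442]
ee_rot: [-0.102, 0.995, 0.0, 0.001]
ft_force: [0.5, 0.1, -0.5]
grip_width: 0.554
grasp_force: 36.6
```

```bash
python3 -c "
from h import *
go((.5785,.131,.106,11.9))"
```

```text
t 33.9 pos [0.5798 0.1321 0.1442] yaw 11.7 w 0.554 gf 36.61998034862336 tilt -1.0
  -> (0.5785, 0.131, 0.106, 11.9) shift [ 0.01  -0.006  0.255] spin -0.006
```

{"name": "carry_out", "arguments": {"deltas": [[0.01,-0.01,0.08,0,-0.6],[0.01,-0.01,0.14,0,-0.6],[0.01,-0.01,0.2,0,-0.6],[0.01,-0.01,0.25,0,-0.6],[0.01,-0.01,0.25,0,-0.6],[0.01,-0.01,0.25,0,-0.6]]}}

```text
clock: 34.65
position: [0.578, 0.1327, 0.1055]
ee_rot: [-0.103, 0.995, 0.001, 0.001]
ft_force: [-1.6, 3.2, 5.4]
grip_width: 0.547
grasp_force: 35.3
```

{"name": "carry_out", "arguments": {"deltas": [[0,0,0,0,0.3],[0,0,0,0,1],[0,0,0,0,1],[0,0,0,0,1],[0,0,-0.3,0,1],[0,0,-0.6,0,1],[0,0,-1,0,1],[0,0,-1,0,1],[0,0,-1,0,1],[0,0,-1,0,1]]}}

```text
clock: 35.9
position: [0.5769, 0.1312, 0.2533]
ee_rot: [-0.103, 0.995, -0.0, -0.001]
ft_force: [0.5, 0.5, -0.5]
grip_width: 0.998
grasp_force: 0.0
```

```bash
python3 -c "
from h import *
go()
S=camera('scene');C=cloud(S)
print('big',axis(C,(.5785,.131),.081,.105,.024,.03),'slim',axis(C,(.5705,-.112),.075,.128,.0145,.03)[0],'short',axis(C,(.567,.31),.042,.088,.0165,.03)[0])
for n,c in(('big',(.5785,.131)),('slim',(.5705,-.112)),('short',(.567,.31))):
    Q=C[(np.hypot(C[:,0]-c[0],C[:,1]-c[1])<.025)&(C[:,2]<.19)];print(n,Q[:,2].max())
cv2.imwrite('pics/j.png',cv2.resize(S['img'][120:320,140:500,::-1],None,fx=2.2,fy=2.2))"
```

```text
t 35.9 pos [0.5769 0.1312 0.2533] yaw 11.8 w 0.998 gf 0.0 tilt -1.0
big (array([0.57552962, 0.13372697]), 154, np.float64(0.0009632983331611016)) slim [ 0.57026085 -0.11353967] short [0.56427252 0.3099116 ]
big 0.14884022992779966
slim 0.1456649976747022
short 0.09721723330565521
```

View pics/j.png

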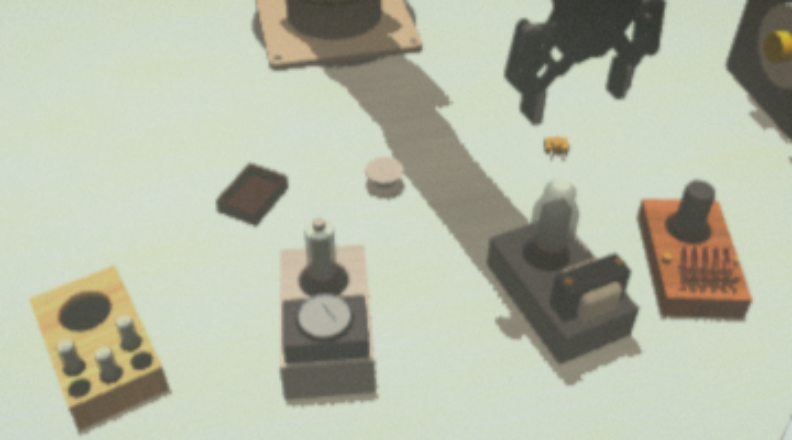

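The picture shows all three valves upright in their new holes: big (555,225), slim (320,255), short (693,210). The rack hole (85,310) is empty, the bystanders haven't moved, and the measured heights match.

```bash
python3 -c "
from workcell import ticket
print(ticket.hand_in())"
```

```text
the job is handed in; nothing more can be done
None
```

The job is handed in: the big valve stands in the power supply, the slim one in the meter case and the short one on the coil board. The rack's large hole is empty again, and the lid, crystal and reel were not touched; the hand-in returned no verdict.

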